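# Ready the stain carousel on the retouching station

## Robot

A 6-joint arm with a two-finger parallel gripper is mounted at the origin on the work surface. World frame = base frame: x ahead of the robot, y to its left, z up, the work surface at z = 0. Lengths are in m, angles in rad, forces in N, time in s.
With the tool pointing down it reaches from about 0.225 to 0.875 m from the base axis. Payload 3.4 kg.
Tool frame: the origin (TCP) lies at the very end of the fingers, on their centre line; the grasp point (between the pads) lies 19 mm behind it; z points along the fingers, y is the line along which they close (so a half turn about z gives the same grasp; the last joint's range is limited). The gripper opens to 85 mm and grips with 20 to 120 N. Pads are 22 mm wide; open, the fingers measure 114 mm over their backs; the gripper's body (76 mm by 85 mm) begins 54 mm behind the grasp point. The pads swing forward as they close: fully open they stand 13 mm farther back than shut.
Start: joints at [-0.121, 0.276, 1.505, -0, 1.361, -0.121], TCP at [0.575, -0, 0.231] pointing down, gripper open.
Joint ranges: [-2.89, 2.89], [-0.75, 2.08], [0.22, 2.7], [-1.18, 4.32], [0.11, 2.71], [-2.7, 2.7]. Speed limits (rad/s): [2.57, 2.57, 3.14, 3.14, 3.14, 3.14].

## Interface

Orientations are given as a unit quaternion [w, x, y, z].
In Python, from rig import bot, cams, spotter gives the robot as it stands.
- The arm moves only by the tool apply_moves, never from a script. Its argument "deltas" is a list that holds one entry, the list of rows, each a list of 6 numbers: the shift along the tool's x, y, z as a fraction of full scale, then the turn, a rotation vector about the tool's x, y, z as a fraction of full scale. In form: [[[dx, dy, dz, ax, ay, az], ...]]. A call has 1 to 10 rows; each row shifts and turns the commanded pose from where the row before left it, along the tool's axes as they then stand; what a row does not reach is not made up. Full scale, the value 1, is 0.02 m for a shift and 4 degrees for a turn. A row lasts 1/8 s, in which the tool goes at most 62.5 mm and 10.7 degrees, less where a joint would pass 70% of its speed; a pose out of reach is approached as far as the arm can. A call with a number of a shift or a turn outside -1 to 1 is refused whole. A call with a gripper value outside its range is refused whole. "hand" is the finger opening in mm, from 0 to 85.4, set as the call begins (left out, the last holds). The fingers move at their own pace and stop on an object; "newtons" is the grip in N (left out, the last holds). Time passes only in rows, so rows that do not move let the fingers close. It gives the time, the measured TCP pose, the force, the opening and the grip force at its end, in the units of the state.
- bot.state(): the state, without advancing time (a new reading comes with each control period).
- cams.camera(name): name is "scene" or "side" or "wrist"; returns the picture (480x640x3 uint8, red, green, blue); there is no depth.
- cams.camera_params(name): a dict with "fov_y" (degrees; the focal length in pixels is half the picture's height over the tangent of half this angle, whatever the lens; pixels are square), "cx", "cy" (the principal point, pixels), "position" and "rotation" of the camera in the world. Camera axes: x right, y down, z forward; pixel columns grow to the right and rows downward; lengths in m; the calibration is good to about 2 mm. A picture is of the moment at which its call begins: read the wrist's pose just before it. camera_params takes no time and is no camera call; for the wrist camera it gives the pose at the moment of the call.
- bot.close_job(): hands the job in; it is judged then, once.
Trained networks look in the newest picture that a camera, given by its name, has taken for a name from the list of things; names that differ only in an ending like _2 or _b are one class to them, and where a whole thing is asked for, a point or a joint stands for the part that bears it (a point fixed in the world has none). Each returns a list of dicts, best first, with "p" (0 to 1); they miss things now and then, are a little off and sometimes report something else, mostly with a low value. They report only what shows in the picture. A call takes as long as a camera call.
- spotter.outline_of(camera, query): "region" (480x640 bool, what is visible of it) and "position" ([column, row] in pixels, amid what is visible of it).
The state is a dict: "t": time; "joint_positions": joint angles; "dq": joint speeds; "tau": joint torques, N m; "tcp_pos": TCP position; "tcp_rot": TCP orientation; "wrist_force": force on the tool from outside, world axes, zero at the start; "wrist_torque": the same for the moment, N m; "gripper_width": finger opening in m; "finger_force": force on a finger pad.
Only numpy, scipy, OpenCV 4.12 (cv2) and the standard library are available. Lean on these libraries where they do the work, as an engineer would, in place of code of your own. Each camera call takes 0.05 s, during which the arm holds its last target. There are 200 camera calls.

## Task

First push the open drawer of the retouching station fully home. Then, by the grey knob on top of the carousel, turn the carousel until the red-capped stain jar stands squarely at the front, in line with the orange pointer, and finish while still gripping the knob firmly so that the carousel is held still there: do not let go at the end. Leave the other things on the bench and on the station where they are.

Things in the scene. Friction and masses are not known exactly. Their poses are not given: they have to be found in the camera images.
- station: Retouching station: plywood box screwed to the bench, 240 mm deep (x, with the shut drawer's front), 260 mm wide (y), 90 mm tall; one drawer in its front, a carousel of six stain jars on its top. It does not move. Origin at the centre of its underside, on the carousel's axis; own -x is its front (the drawer's side, roughly towards the robot), z up.
- front_pointer (a point): Orange arrow, 14 mm wide, 3 mm thick, on the station's top at the middle of its front edge. The point is its top face, 108 mm in front of the carousel's axis, 93 mm above the bench.
- drawer (a joint): How far the drawer stands open, m: 0 is fully home against its stop; it slides out along the station's -x, starting 40 to 70 mm open. It stays where it is left; sliding takes about 2 N, and it meets a firm stop at home.
- drawer_handle (a point): Middle of the drawer's dark bar handle: round bar 10 mm thick, 100 mm long along the station's y, its axis 56 mm above the bench and 25 mm in front of the drawer's white front panel (panel 254 mm wide, from 3 to 79 mm above the bench). With the drawer home the bar's axis is 145 mm in front of the carousel's axis. The bar or the panel may be pushed.
- turntable (a joint): Angle of the carousel, rad, growing anticlockwise seen from above. At 0, or any whole turn (6.283), the red-capped jar is exactly at the front in line with the pointer. Turns freely either way, many turns (from -7 to 13.3), no click stops; light friction (about 0.06 N m) lets it stay where it is left. Starts 0.9 to 5.38.
- marked_jar (a point): Centre of the top of the marked jar, the only one with a red cap and a red band (the five others have black caps). Six jars, 38 mm in diameter, evenly spaced, fixed in a wooden disc of 190 mm diameter and 12 mm thickness, their centres 70 mm from the carousel's axis, their tops 169 mm above the bench.
- knob_grip (a point): Point on the carousel's axis inside the knob, 220 mm above the bench: the height to grip it. The knob is round, grey and ribbed, 40 mm in diameter, from 198 to 240 mm above the bench, on a 22 mm post at the centre of the carousel, fixed to it and turning with it. It can be gripped from above at any yaw, and re-gripped.
- glue_bottle: White glue bottle, 32 mm diameter, 85 mm tall, orange cap, loose, standing on a rear corner of the station's top. To be left alone. Origin at the centre of its underside.
- screw_tin: Bare metal tin, 34 mm diameter, 45 mm tall, loose, standing on the other rear corner of the station's top. To be left alone. Origin at the centre of its underside.
- sanding_block: Cork sanding block 110 x 65 x 35 mm, loose on the bench to the right of the station. To be left alone. Origin at the centre of its underside.
- edge_roll: Flat roll of pale wood edging, 140 mm outer and 70 mm inner diameter, 30 mm high, loose on the bench to the left of the station. To be left alone. Origin at the centre of its underside.
- brush: Brush lying on the bench left of the station. To be left alone.
- filler_tin: Steel tin 74 mm diameter, 75 mm tall, with paper label, loose on the bench right of the station. To be left alone. Origin at the centre of its underside.

How it is judged:
By the outcome, as a careful person would: the job done as asked, in the order asked, and still so for the second after the job is handed in, while the arm keeps its last pose, push and grip.
It also fails if it takes over 72 s, if anything falls off the work surface, if the arm or the gripper's body presses on something with over 40 N, if the wrist force passes 120 N, or if a joint passes its speed limit or range.

## Working session

There is one attempt and no reset: what is moved stays moved. The work goes in short steps, Python scripts to look and compute and a tool call to move; the robot and the scene stay as the last step left them, time stands still between calls to the robot, and variables do not carry over. Pictures are saved under pics/ and viewed, at most 10 in all, crops included, and the job is handed in when it is done.

Besides the shell and the picture viewer there is one more tool, called after "Request:" by a JSON object that holds its "name" and its "arguments". apply_moves: Moves the arm, as the interface text tells. Its arguments: {"type":"object","properties":{"deltas":{"type":"array","items":{"type":"array","items":{"type":"array","items":{"type":"number","minimum":-1,"maximum":1}}}},"hand":{"type":"number"},"newtons":{"type":"number"}},"required":["deltas"]}

```bash
mkdir -p pics; cat > h.py <<'E'
import numpy as np,cv2
from rig import bot,cams,spotter
def snap(n,f): 
    im=cams.camera(n); cv2.imwrite('pics/'+f,np.ascontiguousarray(im[:,:,::-1])); return im
def cam(n):
    p=cams.camera_params(n); f=240/np.tan(np.radians(p['fov_y'])/2)
    return f,p['cx'],p['cy'],np.array(p['position']),np.array(p['rotation'])
def at_z(n,px,z):
    f,cx,cy,P,R=cam(n); 
    d=R@np.array([(px[0]-cx)/f,(px[1]-cy)/f,1]); return P+d*(z-P[2])/d[2]
def proj(n,X):
    f,cx,cy,P,R=cam(n); c=R.T@(np.array(X)-P); return np.array([cx+f*c[0]/c[2],cy+f*c[1]/c[2]])
E
python3 - <<'E'
from h import *
print(cams.camera_params('scene'),cams.camera_params('side')['position'],bot.state())
a=snap('scene','s.png');b=snap('side','d.png')
for c in('scene','side'):
  for q in('front_pointer','drawer_handle','marked_jar','knob_grip'):
    try: print(c,q,[(r['position'],round(r['p'],2)) for r in spotter.outline_of(c,q)[:2]])
    except Exception as e: print(c,q,e)
E
```

```text
{'fov_y': 46.48112911302582, 'cx': 324.08738410418636, 'cy': 236.476743389732, 'position': array([1.29422149, 0.33002692, 1.00751632]), 'rotation': array([-0.19627736,  0.50277968,  0.79091933, -0.28833038])} [ 0.43897933 -0.87661226  0.99492314] {'t': 0.0, 'joint_positions': array([-1.20982367e-01,  2.76558258e-01,  1.50613062e+00,  1.59597006e-05,
        1.36068248e+00, -1.20997503e-01]), 'dq': array([-0.0009765 ,  0.00037395, -0.00104547,  0.00150706, -0.00017292,
        0.00166505]), 'tau': array([ 6.20495921e-04, -4.16768074e+01, -2.45808578e+01, -1.52056768e-04,
        1.11346930e-02,  1.69860516e-05]), 'tcp_pos': array([5.74476169e-01, 7.41667893e-05, 2.30461651e-01]), 'tcp_rot': array([-7.04985499e-04,  7.07102332e-01,  7.07110671e-01, -5.42228335e-04]), 'wrist_force': array([0.32865832, 0.13785347, 0.29937428]), 'wrist_torque': array([ 0.01176847, -0.05911386, -0.02639505]), 'finger_force': 0.0, 'gripper_width': 0.0853502162589831}
scene front_pointer [([256.0, 266.9], 0.56)]
scene drawer_handle [([293.6, 214.4], 0.91)]
scene marked_jar [([253.9, 252.5], 0.62), ([363.8, 322.4], 0.61)]
scene knob_grip [([251.5, 256.5], 0.86)]
side front_pointer [([339.5, 318.4], 0.72), ([352.7, 287.2], 0.41)]
side drawer_handle [([366.7, 241.5], 0.7), ([289.4, 334.8], 0.69)]
side marked_jar [([350.4, 288.0], 0.67)]
side knob_grip [([354.8, 289.3], 0.71), ([339.5, 317.8], 0.56)]
```

View pics/s.png

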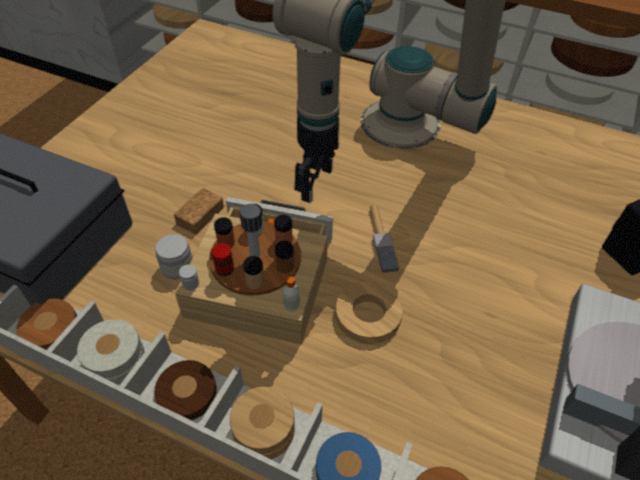

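View pics/d.png

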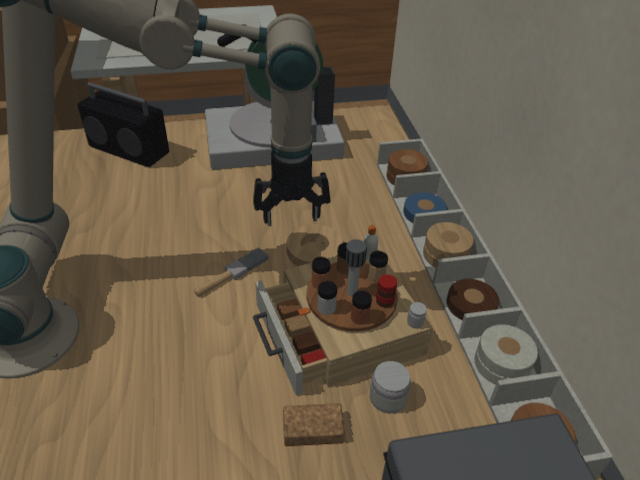

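The scene shows the knob top at about (251,210) and the red cap at (222,250). The side view shows the knob top at (356,246), red cap (387,284), pointer (304,312), and handle (268,334) with the drawer open.

```bash
python3 - <<'E'
s=open('h.py').read().replace("np.array(p['rotation'])","Rotation.from_quat(np.roll(p['rotation'],-1)).as_matrix()").replace("import numpy","from scipy.spatial.transform import Rotation\nimport numpy",1)
open('h.py','w').write(s)
from h import *
r=lambda x:np.round(x,3)
for c,n,p,z in [('scene','knobtop',(251,209),.24),('side','knobtop',(356,246),.24),('scene','redtop',(221,250),.169),('side','redtop',(387,282),.169),('side','pointer',(304,312),.093),('side','handleR',(276,354),.056),('side','handleL',(259,317),.056),('scene','hL',(304,209),.056),('scene','hR',(263,203),.056),
 ('side','boxcornerFR',(297,388),.003),('scene','rear corner L top',(301,325),.09),('scene','rear R top',(182,297),.09),('side','rearR top',(428,334),.09),('side','panel top L',(259,287),.079),('side','panel top R',(297,376),.079)]:
  print(c,n,r(at_z(c,p,z)))
p=cams.camera_params('wrist');print(p['position'],p['rotation'])
E
python3 -c "
import cv2
a=cv2.imread('pics/d.png')[220:420,220:460];b=cv2.imread('pics/s.png')[180:350,160:360]
import numpy as np
cv2.imwrite('pics/crop.png',np.hstack([cv2.resize(a,(480,400)),cv2.resize(b,(320,400))]) if 0 else cv2.resize(a,(720,600),interpolation=cv2.INTER_CUBIC))"
```

```text
scene knobtop [ 0.683 -0.085  0.24 ]
side knobtop [ 0.686 -0.088  0.24 ]
scene redtop [ 0.747 -0.122  0.169]
side redtop [ 0.745 -0.126  0.169]
side pointer [ 0.582 -0.11   0.093]
side handleR [ 0.515 -0.177  0.056]
side handleL [ 0.493 -0.077  0.056]
scene hL [ 0.482 -0.073  0.056]
scene hR [ 0.507 -0.169  0.056]
side boxcornerFR [ 0.549 -0.227  0.003]
scene rear corner L top [0.788 0.07  0.09 ]
scene rear R top [ 0.831 -0.17   0.09 ]
side rearR top [ 0.815 -0.205  0.09 ]
side panel top L [ 0.501 -0.013  0.079]
side panel top R [ 0.545 -0.251  0.079]
[0.57473845 0.08002734 0.37529882] [ 1.58636248e-01  9.87336779e-01  2.69704443e-04 -7.42927402e-04]
```

View pics/crop.png

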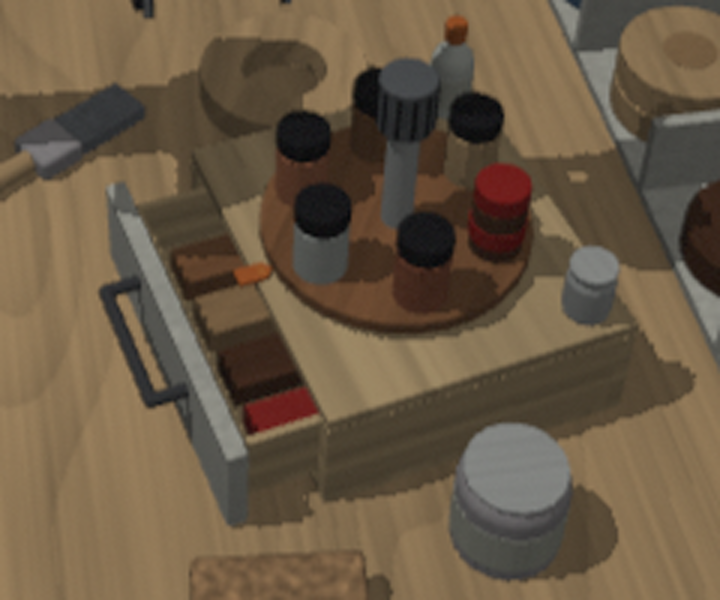

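Everything agrees: axis ≈ (0.684,-0.087), station yaw ≈ 0.2, drawer ≈ 42 mm open, red jar ≈ +137° from the front. I'll go in front of the handle, turning the wrist 101° anticlockwise. That suits both the push and the clockwise turn later.

Request:
{"name": "apply_moves", "arguments": {"deltas": [[[-0.96,-0.86,0,0,0,-1],[-0.96,-0.86,0,0,0,0],[-0.96,-0.86,0,0,0,0],[-0.96,-0.86,0,0,0,0],[-0.96,-0.86,0,0,0,0],[-0.96,-0.86,0,0,0,0],[-0.96,-0.86,0,0,0,0],[0,0,0,0,0,-1],[0,0,0,0,0,-1],[0,0,0,0,0,-1]]], "hand": 0, "newtons": 60}}

```text
t: 1.75
tcp_pos: [0.4628, -0.1414, 0.2315]
tcp_rot: [0.0, 0.601, 0.799, 0.0]
wrist_force: [0.3, -0.0, 0.9]
gripper_width: -0.0
finger_force: 0.0
```

Request:
{"name": "apply_moves", "arguments": {"deltas": [[[0,0,0,0,0,-1],[0,0,0,0,0,-1],[0,0,0,0,0,-1],[0,0,0,0,0,-1],[0,0,0,0,0,-1],[0,0,0,0,0,-1],[0,0,0,0,0,-1],[0,0,0,0,0,-1],[0,0,0,0,0,-1],[0,0,0,0,0,-1]]]}}

```text
t: 3.0
tcp_pos: [0.4629, -0.1413, 0.2314]
tcp_rot: [0.0, 0.291, 0.957, 0.0]
wrist_force: [-0.1, 0.2, -0.2]
gripper_width: -0.0001
finger_force: 0.0
```

Request:
{"name": "apply_moves", "arguments": {"deltas": [[[0,0,0.5,0,0,-1],[0,0,0.5,0,0,-1],[0,0,0.5,0,0,-1],[0,0,0.5,0,0,-1],[0,0,0.5,0,0,-1],[0,0,0.5,0,0,-1],[0,0,0.5,0,0,-1],[0,0,0.5,0,0,-1],[0,0,0.5,0,0,-1],[0,0,0.5,0,0,-1]]]}}

```text
t: 4.25
tcp_pos: [0.463, -0.1414, 0.1311]
tcp_rot: [0.0, -0.054, 0.999, -0.0]
wrist_force: [0.5, -0.2, 0.1]
gripper_width: -0.0
finger_force: 0.0
```

```bash
python3 - <<'E'
from h import *
s=bot.state();R=Rotation.from_quat(np.roll(s['tcp_rot'],-1)).as_matrix()
print(s['tcp_pos'],np.round(R,3),s['joint_positions'],s['t'])
snap('wrist','w1.png')
E
```

```text
[ 0.46302572 -0.1413791   0.13114209] [[-0.994 -0.107  0.   ]
 [-0.107  0.994 -0.   ]
 [-0.    -0.    -1.   ]] [-4.40196473e-01  2.22145702e-01  1.85009658e+00  6.53103521e-06
  1.06889125e+00 -2.11804711e+00] 4.25
```

View pics/w1.png

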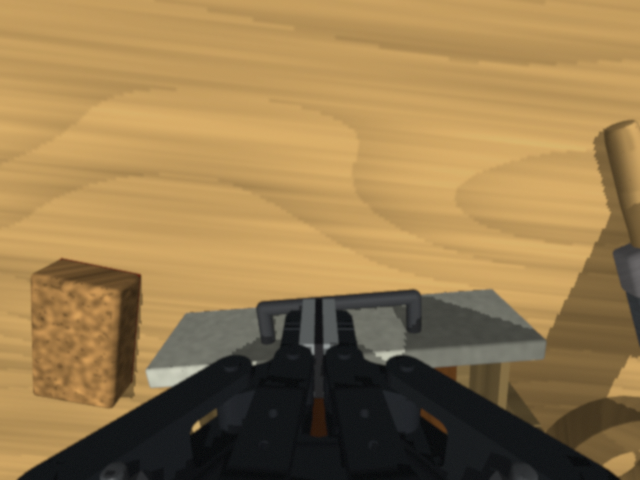

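The wrist view shows the bar handle from (262,306) to (418,295), with the finger tips over it near (320,300) in the image. I'll measure it.

```bash
python3 - <<'E'
from h import *
a=at_z('wrist',(260,307),.058);b=at_z('wrist',(419,295),.058)
d=b-a;print(a,b,np.linalg.norm(d),'yaw',np.arctan2(-d[0],d[1]),(a+b)/2)
a=at_z('wrist',(149,372),.079);b=at_z('wrist',(545,343),.079)
d=b-a;print(a,b,np.linalg.norm(d),'yaw',np.arctan2(-d[0],d[1]),(a+b)/2)
print(proj('wrist',bot.state()['tcp_pos']))
E
```

```text
[ 0.49927453 -0.17599764  0.058     ] [ 0.47931659 -0.07308818  0.058     ] 0.10482688249243258 yaw 0.191558865025758 [ 0.48929556 -0.12454291  0.058     ]
[ 0.54154081 -0.24096516  0.079     ] [0.49368612 0.00332551 0.079     ] 0.24893373118410564 yaw 0.19344288310130092 [ 0.51761346 -0.11881983  0.079     ]
[319.05872102 316.43162546]
```

Request:
{"name": "apply_moves", "arguments": {"deltas": [[[0,0.3,0,0,0,-0.6],[0,0.25,0,0,0,-0.65],[0,0,0.9,0,0,0],[0,0,0.9,0,0,0],[0,0,0.9,0,0,0],[0,0,0.9,0,0,0],[0,0,0.9,0,0,0],[0,0,0,0,0,0]]]}}

```text
t: 5.3
tcp_pos: [0.4609, -0.1298, 0.0408]
tcp_rot: [-0.001, -0.096, 0.995, 0.001]
wrist_force: [0.4, 0.8, 0.5]
gripper_width: 0.0001
finger_force: 0.0
```

Request:
{"name": "apply_moves", "arguments": {"deltas": [[[-0.3,0,0,0,0,0],[-0.3,0,0,0,0,0],[-0.3,0,0,0,0,0],[-0.3,0,0,0,0,0],[-0.3,0,0,0,0,0],[-0.3,0,0,0,0,0],[-0.3,0,0,0,0,0],[-0.3,0,0,0,0,0]]]}}

```text
t: 6.3
tcp_pos: [0.509, -0.1211, 0.0413]
tcp_rot: [-0.0, -0.096, 0.995, 0.0]
wrist_force: [-1.8, -0.5, 2.3]
gripper_width: 0.0001
finger_force: 0.9
```

Request:
{"name": "apply_moves", "arguments": {"deltas": [[[-0.25,0,0,0,0,0],[-0.25,0,0,0,0,0],[-0.2,0,0,0,0,0],[-0.1,0,0,0,0,0],[0,0,0,0,0,0]]]}}

```text
t: 6.92
tcp_pos: [0.5248, -0.1182, 0.0413]
tcp_rot: [0.0, -0.096, 0.995, -0.0]
wrist_force: [-0.3, 0.2, -0.6]
gripper_width: -0.0003
finger_force: 0.2
```

Request:
{"name": "apply_moves", "arguments": {"deltas": [[[-0.1,0,0,0,0,0],[-0.1,0,0,0,0,0],[0,0,0,0,0,0]]]}}

```text
t: 7.3
tcp_pos: [0.5283, -0.1175, 0.0413]
tcp_rot: [-0.0, -0.096, 0.995, -0.0]
wrist_force: [-1.4, 0.9, 0.7]
gripper_width: 0.0003
finger_force: 0.8
```

Request:
{"name": "apply_moves", "arguments": {"deltas": [[[-0.1,0,0,0,0,0],[-0.1,0,0,0,0,0],[0,0,0,0,0,0]]]}}

```text
t: 7.68
tcp_pos: [0.5285, -0.1174, 0.0412]
tcp_rot: [-0.004, -0.097, 0.995, -0.0]
wrist_force: [-9.0, -5.1, 5.7]
gripper_width: -0.0003
finger_force: 5.2
```

Request:
{"name": "apply_moves", "arguments": {"deltas": [[[-0.1,0,0,0,0,0],[0,0,0,0,0,0]]]}}

```text
t: 7.92
tcp_pos: [0.5285, -0.1173, 0.0412]
tcp_rot: [-0.006, -0.097, 0.995, -0.0]
wrist_force: [-13.7, -6.8, 8.9]
gripper_width: 0.0
finger_force: 7.3
```

The stop is reached (force rising, position static). Now I'll back off, rise and open, and look at the knob from close by.

Request:
{"name": "apply_moves", "arguments": {"deltas": [[[0.5,0,0,0,0,0],[0.8,0,0,0,0,0],[0.7,0,-0.3,0,0,0],[0,0,-1,0,0,0],[0,0,-1,0,0,0],[0,0,-1,0,0,0],[0,0,-1,0,0,0],[0,0,-1,0,0,0],[0,0,-1,0,0,0],[0,0,-1,0,0,0]]]}}

```text
t: 9.18
tcp_pos: [0.4945, -0.1239, 0.1884]
tcp_rot: [0.001, -0.096, 0.995, -0.0]
wrist_force: [-0.4, 0.2, -0.4]
gripper_width: -0.0001
finger_force: 0.0
```

Request:
{"name": "apply_moves", "arguments": {"deltas": [[[0,0,-1,0,0,0],[0,0,-1,0,0,0],[0,0,-1,0,0,0],[0,0,-1,0,0,0],[0,0,-1,0,0,0],[-0.8,0,0,0,0,0],[-0.8,0,0,0,0,0],[-0.8,0,0,0,0,0],[-0.8,0,0,0,0,0],[0,0,0,0,0,0]]], "hand": 85}}

```text
t: 10.42
tcp_pos: [0.559, -0.1114, 0.2863]
tcp_rot: [-0.001, -0.096, 0.995, 0.0]
wrist_force: [-1.1, -0.0, 0.2]
gripper_width: 0.0847
finger_force: 0.0
```

```bash
python3 - <<'E'
from h import *
s=bot.state();print(s['tcp_pos'],s['tcp_rot'],s['joint_positions'])
snap('wrist','w2.png')
E
```

```text
[ 0.55897965 -0.11138523  0.28628865] [-5.46213040e-04 -9.63575781e-02  9.95346592e-01  2.83447289e-04] [-3.18803057e-01  2.43778056e-01  1.41482030e+00  7.82310146e-05
  1.48422258e+00 -2.08262086e+00]
```

View pics/w2.png

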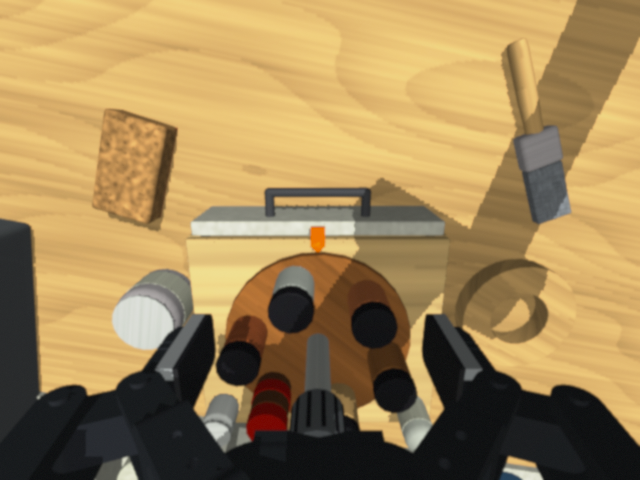

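The wrist view shows the drawer shut with the bar level, and the pointer at (317,240). Black cap tops are near (291,310), (375,325), (241,362), (395,391), the red cap near (267,417), and the knob near column 317. I'll fit the axis and angle from the jar tops.

```bash
python3 - <<'E'
from h import *
from scipy.optimize import least_squares
P=[at_z('wrist',p,.169)[:2] for p in [(291,310),(375,325),(241,362),(395,391)]]
P=np.array(P);K=[0,1,-1,2]
# angles ccw increments k*60 ; image right=+y, up=-x -> from front, going to image right is clockwise(-)
def m(v): return np.array([[v[0]+.07*np.cos(v[2]-k*np.pi/3),v[1]+.07*np.sin(v[2]-k*np.pi/3)] for k in K])
f=least_squares(lambda v:(m(v)-P).ravel(),[.686,-.087,-2.8]);v=f.x
print(v,np.round(f.fun*1e3,1))
pt=at_z('wrist',(317,240),.093);print('pointer',pt,np.hypot(*(pt[:2]-v[:2])))
front=np.arctan2(*(pt[:2]-v[:2])[::-1]);front2=-np.pi+.193
red=at_z('wrist',(267,415),.169)[:2];ra=np.arctan2(*(red-v[:2])[::-1]);print('red',red,np.hypot(*(red-v[:2])))
print(front,front2,'jar0',np.degrees(v[2]-front2),'red angle',np.degrees(ra-front2)%360,np.degrees(v[2]+2*np.pi/3-front2)%360)
s=bot.state();R=Rotation.from_quat(np.roll(s['tcp_rot'],-1)).as_matrix()
print('move tool mm',1e3*R.T@(np.r_[v[:2],.201]-s['tcp_pos']))
h=at_z('wrist',(265,191),.061),at_z('wrist',(371,191),.061);print(h,(h[0]+h[1])/2)
E
```

```text
[ 0.68061758 -0.08769577 -2.63729348] [-1.7  0.2 -0.7  0.7  1.8 -2.8  0.6  1.8]
pointer [ 0.58244831 -0.10816262  0.093     ] 0.10028009844708378
red [ 0.72833787 -0.12508341] 0.06062228065302518
-2.9360516848177034 -2.948592653589793 jar0 17.83612854475835 red angle 130.8641198738073 137.83612854475834
move tool mm [-124.93788444   -0.1650026    85.30551577]
(array([ 0.55104498, -0.16835212,  0.061     ]), array([ 0.53032734, -0.06228166,  0.061     ])) [ 0.54068616 -0.11531689  0.061     ]
```

Request:
{"name": "apply_moves", "arguments": {"deltas": [[[-0.9,0,0,0,0,0],[-0.9,0,0,0,0,0],[-0.9,0,0,0,0,0],[-0.9,0,0,0,0,0],[-0.9,0,0,0,0,0],[-0.9,0,0,0,0,0],[-0.9,0,0,0,0,0],[-0.1,0,0,0,0,0],[0,0,0,0,0,0]]]}}

```text
t: 11.6
tcp_pos: [0.6834, -0.0872, 0.287]
tcp_rot: [-0.0, -0.096, 0.995, 0.0]
wrist_force: [0.2, 0.8, -0.7]
gripper_width: 0.0847
finger_force: 0.0
```

```bash
python3 - <<'E'
from h import *
s=bot.state();print(s['tcp_pos'])
snap('scene','s2.png');im=cv2.imread('pics/s2.png')[150:330,150:360];a=cv2.resize(im,None,fx=2.5,fy=2.5,interpolation=2)
snap('side','d2.png');im=cv2.imread('pics/d2.png')[200:380,250:360+20];b=cv2.resize(im,None,fx=2.0,fy=2.5,interpolation=2)
cv2.imwrite('pics/c2.png',np.hstack([a,b]))
E
```

```text
[ 0.68337974 -0.08718885  0.28699123]
```

View pics/c2.png

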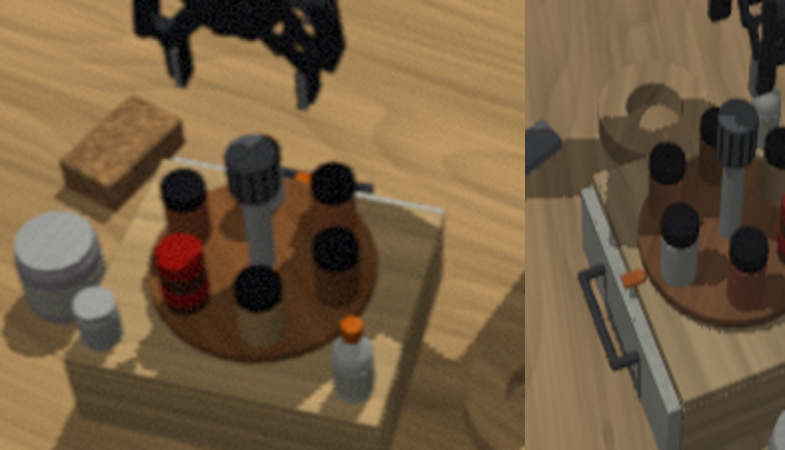

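The drawer is shut and the fingers are above and astride the knob. Now I'll descend and grip.

Request:
{"name": "apply_moves", "arguments": {"deltas": [[[0,0,0.7,0,0,0],[0,0,0.8,0,0,0],[0,0,0.8,0,0,0],[0,0,0.8,0,0,0],[0,0,0.7,0,0,0],[0,0,0.4,0,0,0],[0,0,0,0,0,0]]]}}

```text
t: 12.58
tcp_pos: [0.6832, -0.0872, 0.2026]
tcp_rot: [-0.001, -0.096, 0.995, 0.0]
wrist_force: [0.3, -0.0, 0.2]
gripper_width: 0.0851
finger_force: 0.0
```

Request:
{"name": "apply_moves", "arguments": {"deltas": [[[0,0,0,0,0,0],[0,0,0,0,0,0],[0,0,0,0,0,0],[0,0,0,0,0,0],[0,0,0,0,0,0],[0,0,0,0,0,0]]], "hand": 0, "newtons": 60}}

```text
t: 13.32
tcp_pos: [0.6838, -0.0877, 0.2043]
tcp_rot: [0.001, -0.096, 0.995, -0.001]
wrist_force: [-0.1, -0.9, 5.0]
gripper_width: 0.0382
finger_force: 61.2
```

Request:
{"name": "apply_moves", "arguments": {"deltas": [[[0,0,0,0,0,1],[0,0,0,0,0,1],[0,0,0,0,0,1],[0,0,0,0,0,1],[0,0,0,0,0,1],[0,0,0,0,0,1],[0,0,0,0,0,1],[0,0,0,0,0,1],[0,0,0,0,0,1],[0,0,0,0,0,1]]]}}

```text
t: 14.58
tcp_pos: [0.6841, -0.0859, 0.2043]
tcp_rot: [0.001, 0.251, 0.968, 0.001]
wrist_force: [0.5, 2.6, 5.7]
gripper_width: 0.0389
finger_force: 61.8
```

Request:
{"name": "apply_moves", "arguments": {"deltas": [[[0,0,0,0,0,1],[0,0,0,0,0,1],[0,0,0,0,0,1],[0,0,0,0,0,1],[0,0,0,0,0,1],[0,0,0,0,0,1],[0,0,0,0,0,1],[0,0,0,0,0,1],[0,0,0,0,0,1],[0,0,0,0,0,1]]]}}

```text
t: 15.82
tcp_pos: [0.6854, -0.0847, 0.2043]
tcp_rot: [0.001, 0.567, 0.824, 0.003]
wrist_force: [5.7, 5.5, 5.3]
gripper_width: 0.0388
finger_force: 62.0
```

Request:
{"name": "apply_moves", "arguments": {"deltas": [[[0,0,0,0,0,1],[0,0,0,0,0,1],[0,0,0,0,0,1],[0,0,0,0,0,1],[0,0,0,0,0,1],[0,0,0,0,0,1],[0,0,0,0,0,1],[0,0,0,0,0,1],[0,0,0,0,0,1],[0,0,0,0,0,1]]]}}

```text
t: 17.08
tcp_pos: [0.6873, -0.0847, 0.2043]
tcp_rot: [0.001, 0.815, 0.58, 0.005]
wrist_force: [9.4, 4.8, 4.5]
gripper_width: 0.0385
finger_force: 62.0
```

Request:
{"name": "apply_moves", "arguments": {"deltas": [[[0,0,0,0,0,1],[0,0,0,0,0,1],[0,0,0,0,0,1],[0,0,0,0,0,1],[0,0,0,0,0,0.4],[0,0,0,0,0,0],[0,0,0,0,0,0],[0,0,0,0,0,0]]]}}

```text
t: 18.08
tcp_pos: [0.688, -0.085, 0.2043]
tcp_rot: [0.001, 0.893, 0.449, 0.005]
wrist_force: [10.4, 3.2, 3.3]
gripper_width: 0.0388
finger_force: 61.7
```

```bash
python3 - <<'E'
from h import *
s=bot.state();print(s['tcp_pos'],s['tcp_rot'],s['joint_positions'],s['wrist_torque'])
im={}
for c in('scene','side','wrist'):
  snap(c,c+'3.png')
  i=cv2.imread(f'pics/{c}3.png');h=cv2.cvtColor(i,cv2.COLOR_BGR2HSV)
  m=(((h[...,0]<6)|(h[...,0]>172))&(h[...,1]>190)&(h[...,2]>60)).astype(np.uint8)
  n,l,st,ce=cv2.connectedComponentsWithStats(m)
  print(c,[(st[k].tolist(),ce[k].round(1).tolist()) for k in range(1,n) if st[k][4]>25])
a=cv2.imread('pics/scene3.png')[150:330,150:350];b=cv2.imread('pics/side3.png')[200:380,250:450]
cv2.imwrite('pics/c3.png',cv2.resize(np.hstack([a,b]),None,fx=2,fy=2,interpolation=2))
E
```

```text
[ 0.6880106  -0.08501832  0.20429148] [5.36826209e-04 8.93298884e-01 4.49430436e-01 5.39424655e-03] [-0.2264291   0.46363593  1.27835137  0.00616199  1.39062006  0.41102012] [ 0.82730786 -0.57572564 -0.0043179 ]
scene [([268, 206, 4, 10, 30], [269.2, 210.8])]
side [([313, 275, 18, 15, 136], [320.8, 281.9])]
wrist [([222, 304, 31, 29, 229], [237.9, 312.7]), ([208, 333, 22, 31, 186], [219.4, 345.6])]
```

View pics/c3.png

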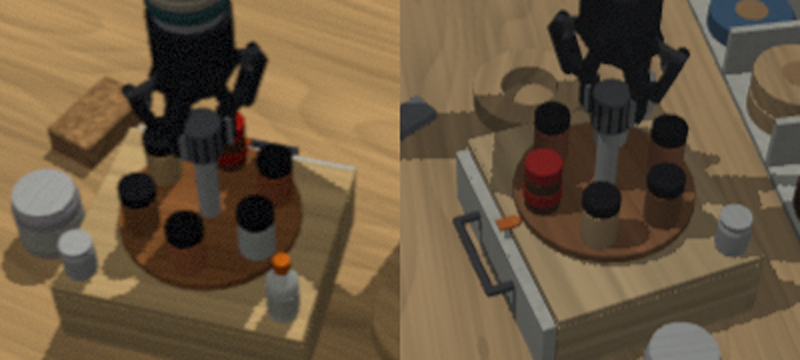

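View pics/wrist3.png

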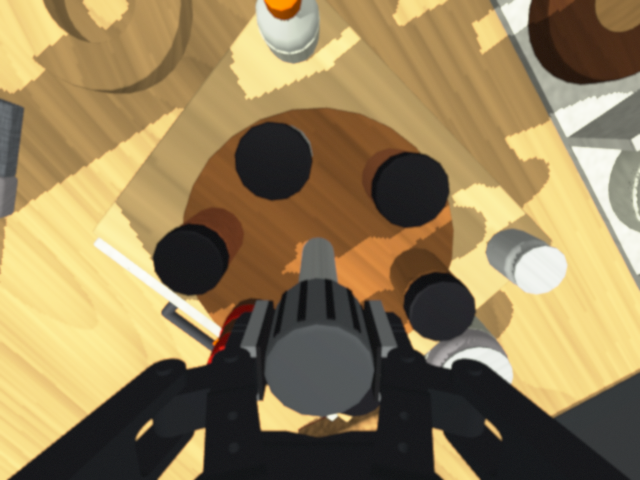

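The red jar is nearly at the front, at side-view cap (321,281). In the wrist view four black caps are at (273,161), (410,190), (190,260), (440,306), so I'll fit the residual angle from these.

```bash
python3 - <<'E'
from h import *
from scipy.optimize import least_squares
i=cv2.imread('pics/wrist3.png');g=cv2.cvtColor(i,cv2.COLOR_BGR2GRAY)
m=(cv2.GaussianBlur(g,(5,5),0)<45).astype(np.uint8);C=[]
for p in [(410,190),(273,161),(190,260),(440,306)]:
  w=np.zeros_like(m);cv2.circle(w,p,46,1,-1);w&=m
  n,l,st,ce=cv2.connectedComponentsWithStats(w);k=l[p[1],p[0]]
  cn=cv2.findContours((l==k).astype(np.uint8),0,1)[0][0];c,r=cv2.minEnclosingCircle(cn);C.append(c);print(np.round(c),round(r,1),ce[k].round(1))
for CC in (C,[(410,190),(273,161),(190,260),(440,306)]):
  P=np.array([at_z('wrist',c,.169)[:2] for c in CC]);K=[2,1,0,3]
  K=[0,1,2,-1]
  def mo(v):
    a=v[2]+np.array(K)*np.pi/3; return np.c_[v[0]+.07*np.cos(a),v[1]+.07*np.sin(a)]
  best=min((least_squares(lambda v:(s*0+mo(v)-P).ravel(),[.686,-.087,s]) for s in np.arange(-3,3,.5)),key=lambda f:f.cost)
  v=best.x;print(v,np.round(best.fun*1e3,1),'offset mod 60:',[(np.degrees(v[2]-(-np.pi+y))+30)%60-30 for y in(.193,.205)])
# panel top front edge line and side-view red cap
a=at_z('wrist',(97,242),.079);b=at_z('wrist',(216,331),.079);d=a-b;print('panel yaw',np.arctan2(-d[0],d[1]))
r=at_z('side',(320.5,281),.169);print('red',r,np.degrees(np.arctan2(r[1]-v[1],r[0]-v[0])+np.pi-.195)%360)
E
```

```text
[409. 189.] 38.4 [408.8 188.9]
[272. 161.] 39.0 [272.9 160.6]
[191. 258.] 37.2 [191.6 258.7]
[438. 306.] 35.1 [438.5 305.4]
[ 0.68663075 -0.08563265  0.20129554] [ 1.3 -0.2  0.7  1.4 -2.6  0.7  0.6 -2. ] offset mod 60: [np.float64(0.47529937342741846), np.float64(-0.212249980729581)]
[ 0.68667949 -0.08635384  0.20677698] [ 1.1  0.4  0.2  1.1 -1.4  0.4  0.2 -1.9] offset mod 60: [np.float64(0.7893630146747057), np.float64(0.10181366051770624)]
panel yaw 0.18825846217418912
red [ 0.61616373 -0.10140693  0.169     ] 0.8774516433858156
```

The residual is about +0.6°, so I'll trim it clockwise and let it settle.

Request:
{"name": "apply_moves", "arguments": {"deltas": [[[0,0,0,0,0,0.15],[0,0,0,0,0,0],[0,0,0,0,0,0],[0,0,0,0,0,0]]]}}

```text
t: 18.73
tcp_pos: [0.688, -0.085, 0.2043]
tcp_rot: [0.001, 0.896, 0.445, 0.005]
wrist_force: [11.0, 4.2, 2.9]
gripper_width: 0.0388
finger_force: 61.7
```

```bash
python3 - <<'E'
from h import *
s=bot.state();print(s['finger_force'],s['gripper_width'],s['wrist_force'],np.abs(s['dq']).max())
print(bot.close_job())
E
```

```text
61.717286109924316 0.038775626301247215 [10.97700048  4.17911261  2.87724312] 0.0019605653658685794
the job is handed in; nothing more can be done
None
```

The drawer is pushed home against its stop, the red jar is in line with the pointer to within about 1° by my measurement, and the knob is still held at about 62 N; the job is handed in, but no verdict came back.

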